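# Sterilise the pacifier box

## Robot

A 7-joint arm with a two-finger parallel gripper is mounted at the origin on the work surface. World frame = base frame: x ahead of the robot, y to its left, z up, the work surface at z = 0. Lengths are in m, angles in rad, forces in N, time in s.
With the tool pointing down it reaches from about 0.4 to 0.85 m from the base axis. Payload 10.4 kg.
Tool frame: the origin (TCP) lies at the very end of the fingers, on their centre line; the grasp point (between the pads) lies 19 mm behind it; z points along the fingers, y is the direction in which the jaws open and shut (so a half turn about z gives the same grasp; the last joint's range is limited). The gripper opens to 87 mm and grips with 3 to 60 N. Pads are 19 mm wide; open, the fingers measure 117 mm over their backs; the gripper's body (75 mm by 190 mm) begins 51 mm behind the grasp point.
Start: joints at [1.148, 0.332, -0.065, 1.46, 0.022, 1.35, -0.088], TCP at [0.243, -0.576, 0.223] pointing down, gripper open.
Joint ranges: [-2.6, 2.6], [-0.5, 2.12], [-1.47, 1.34], [0.16, 2.42], [-1.27, 4.41], [0.06, 2.06], [-2.6, 2.6]. Speed limits (rad/s): [2.22, 2.22, 2.79, 2.79, 3.14, 3.14, 3.14].

## Interface

Orientations are given as a unit quaternion [x, y, z, w].
In Python, from bench import r, eyes, job gives the robot as it stands. The module is installed in compiled form; this text tells all that it offers.
- The arm moves only by the tool play_rows, never from a script. Its argument "motion" is a list of rows, each a list of 7 numbers: the shift along the tool's x, y, z as a fraction of full scale, then the turn, a rotation vector about the tool's x, y, z as a fraction of full scale, then the opening in per cent of the stroke, from 0 (shut) to 100 (fully open). A call has 1 to 5 rows; each row is the pose to reach, as a shift and turn from the pose commanded when the call began, along the tool's axes at that moment; what a row does not reach only later rows make up. Full scale, the value 1, is 0.2 m for a shift and 90 degrees for a turn. A row lasts 1/8 s, in which the tool goes at most 62.5 mm and 10.7 degrees, less where a joint would pass 70% of its speed; a pose out of reach is approached as far as the arm can. A call with a number of a shift or a turn outside -1 to 1 is refused whole. A call with a gripper value outside its range is refused whole. The fingers move at their own pace and stop on an object; "squeeze" is the grip in N (left out, the last holds). Time passes only in rows, so rows that repeat a pose let the fingers close. It gives the time, the measured TCP pose, the force and the opening at its end, in the units of the state.
- r.read_state(): the state, without advancing time (a new reading comes with each control period).
- eyes.camera(name): name is "scene" or "side" or "wrist"; returns a dict with "image" (420x560x3 uint8, red, green, blue), "mtx" (3x3 intrinsics, pixels), "R" (3x3) and "t" (3): a world point X has camera coordinates R X + t. Camera axes: x right, y down, z forward; pixel columns grow to the right and rows downward; lengths in m; the calibration is good to about 2 mm. A picture is of the moment at which its call begins. There is no depth.
- job.close_job(): hands the job in, once; it reports no verdict.
Trained networks look in a picture, given as the dict that the camera call returned (one of the last four; its "shot" number tells which), for a name from the list of things; names that differ only in an ending like _2 or _b are one class to them, and where a whole thing is asked for, a point or a joint stands for the part that bears it (a point fixed in the world has none). Each returns a list of dicts, best first, with "p" (0 to 1); they miss things now and then, are a little off and sometimes report something else, mostly with a low value. They report only what shows in the picture. A call takes as long as a camera call. They do not tell look-alikes from the thing itself.
- eyes.regions_of(picture, label): "region" (420x560 bool, what is visible of it) and "xy" ([column, row] in pixels, amid what is visible of it).
- eyes.landmark_of(picture, label): "xy" ([column, row] in pixels: a listed point, or the origin of a listed thing).
The state is a dict: "time": time; "joint_positions": joint angles; "joint_vel": joint speeds; "joint_torque": joint torques, N m; "ee_pos": TCP position; "eef_rot": TCP orientation; "ft_force": force on the tool from outside, world axes, zero at the start; "torque": the same for the moment, N m; "width": finger opening in m.
Only numpy, scipy, OpenCV 4.12 (cv2) and the standard library are available. Lean on these libraries where they do the work, as an engineer would, in place of code of your own. Each camera call takes 0.05 s, during which the arm holds its last target. There are 200 camera calls.

## Task

Lift the yellow pacifier box out of its bay in the grey tiers, set it down upright on the open ledge and take it again by its two short ends, then set it gently (do not drop it) upright on the floor of the steriliser's chamber. Next push the lid forward past upright so that it falls fully shut, and only then press the green step button, again and again, until the yellow six-dot field of the drum stands at the red pointers, leaving the button up. Never turn the drum by hand, and leave the bottle, the ramekin and the spoon standing or lying where they are.

Things in the scene. Friction and masses are not known exactly. Their poses are not given: they have to be found in the camera images.
- box_center (a point): Centre of the loose yellow pacifier box, 38 mm (its x) by 60 mm (its y) by 40 mm high, about 90 g, orange band and disc. It starts upright in either bay of the tiers, length along the tiers' y: there the walls near its short ends leave only its 38 mm width to grip; inside the steriliser only its 60 mm length can be gripped.
- tier: Fixed pale grey tiers; origin on the ledge under the middle of the bays, x away from the robot (yaw within 0.25 rad), y left, z up. Front deck: x -66 to +66 mm, y -85 to +85, top at z 30. Bay walls 5 mm thick at y -76, 0 and +76, x -28 to +28, up to z 75. Rear step: x +66 to +130, top z 66, rear lip to z 76. Tiers and steriliser may change sides; open ledge (z 0) lies between.
- bay_mid (a point): Middle of the tiers' deck, at (0, 0, 30) mm in their frame. The two bays, 71 mm wide, are centred 38 mm to either side of it along the tiers' y and are open to front and rear.
- steriliser: Fixed white steriliser, 120 mm (x) by 230 mm (y -113 to +117) by 72 mm high; origin on the ledge under its middle, x away from the robot (yaw within 0.25 rad), y left, z up. Open-topped chamber at y -103 to +27. The console at y +37 to +117 carries the green button at its front and, behind it, the drum between two grey cheeks (up to z 86).
- chamber_floor (a point): Middle of the chamber's floor, at (0, -38, 22) mm in the steriliser's frame. The chamber is 46 mm along the steriliser's x, 130 mm along its y and 50 mm deep (rim at z 72).
- lid_hinge (a point): Middle of the lid's hinge line, at (52, -38, 73.5) mm in the steriliser's frame; the hinge line runs along the steriliser's y.
- lid (a joint): Angle of the pale blue lid, rad: 0 shut (lying over the chamber), 2.1 leaning back against its stop, away from the robot (it rests there at the start, or sinks there from 1.95). A plate 94 mm from hinge to free edge, 146 mm wide, 8 mm thick, 120 g. It swings freely: below 1.5 rad its own weight shuts it.
- button_top (a point): Middle of the top of the green step button, a round cap of 28 mm diameter, at (-36, 77, 92) mm in the steriliser's frame when up. It goes straight down 14 mm (full stroke; about 5 N at most) and springs back by itself. It stays 6 mm proud when fully down.
- button (a joint): Travel of the step button, m: 0 up, 0.014 fully down. The drum advances only on the way down and is exact at full depth; let the button come fully up before the next press. From a start less than about 0.22 rad short of a field the first press goes on to the field after it, so read the drum after each press.
- drum (a joint): Angle of the drum, rad; grows with each press. Field n (n dots, 1 to 8) is at the pointers at (n-6) x 0.785: the six-dot field at 0. Starts at -3.7 to -1.7, often between two fields. Each full press brings the next field just to the pointers (so the first may turn it less than a field); a part press turns it less. Friction holds it as the button rises. One way only; after eight comes one.
- drum_six (a point): Middle of the yellow six-dot field on the face of the drum (diameter 48 mm, 38 mm wide, axis along the steriliser's y at (20, 77, 62) mm in its frame).
- pointer (a point): Point on top of the drum midway between the two red pointers, where the wanted field must come; at (20, 77, 87) mm in the steriliser's frame.
- ramekin_center (a point): Middle of the lidded white and blue ramekin, 64 mm diameter, 45 mm high, standing in the other bay. Bystander.
- bottle_center (a point): Middle of the empty glass bottle with white cap, 54 mm diameter, 130 mm high, standing on the open ledge between the tiers and the steriliser. Bystander.
- spoon_center (a point): Middle of the steel teaspoon, 130 mm long, lying on the rear step of the tiers along their y. Bystander.
Mind the look-alikes: they are no part of the job. What is meant by the part that bears box_center is not black, blue or white, and is the smaller of those in its own colour.

How it is judged:
By the outcome, as a careful person would: the job done as asked, in the order asked, and still so for the second after the job is handed in, with the robot touching nothing.
It also fails if it takes over 69 s, if anything falls off the work surface, if the arm or the gripper's body presses on something with over 40 N, if the wrist force passes 120 N, or if a joint passes its speed limit or range.

## Working session

There is one attempt and no reset: what is moved stays moved. The work goes in short steps, Python scripts to look and compute and a tool call to move; the robot and the scene stay as the last step left them, time stands still between calls to the robot, and variables do not carry over. Pictures are saved under pics/ and viewed, about 8 in all and at most 12, crops included, and the job is handed in when it is done.

Besides the shell and the picture viewer there is one more tool, called after "Request:" as name([rows], argument=value, ...), one row to a line, values as JSON. play_rows: Moves the arm, as the interface text tells. Shift numbers are shares of 0.2 m and turn numbers shares of 90 degrees, none past 1 either way. Its arguments: {"type":"object","properties":{"motion":{"type":"array","items":{"type":"array","items":{"type":"number"}}},"squeeze":{"type":"number"}},"required":["motion"]}

```bash
mkdir -p pics; ls
cat > h.py <<'E'
import numpy as np, cv2
from bench import r, eyes, job
def save(p,n): cv2.imwrite('pics/'+n+'.png',cv2.cvtColor(p['image'],cv2.COLOR_RGB2BGR))
def proj(p,X):
    c=p['R']@np.asarray(X,float).reshape(3)+p['t']; q=np.array(p['mtx'])@c; return q[:2]/q[2]
def ray(p,uv):
    d=np.linalg.inv(p['mtx'])@np.array([uv[0],uv[1],1.]); R=np.array(p['R']); d=R.T@d; return -R.T@np.array(p['t']), d/np.linalg.norm(d)
def atz(p,uv,z):
    o,d=ray(p,uv); return o+d*(z-o[2])/d[2]
def tri(obs):
    A=np.zeros((3,3));b=np.zeros(3)
    for p,uv in obs:
        o,d=ray(p,uv);M=np.eye(3)-np.outer(d,d);A+=M;b+=M@o
    X=np.linalg.solve(A,b); return X,[float(np.linalg.norm(proj(p,X)-uv)) for p,uv in obs]
E
python3 - <<'E'
from h import *
P={n:eyes.camera(n) for n in('scene','side','wrist')}
for n,p in P.items():
    save(p,n+'0'); print(n,-np.array(p['R']).T@p['t'])
L='box_center tier bay_mid steriliser chamber_floor lid_hinge button_top drum_six pointer ramekin_center bottle_center spoon_center'.split()
for l in L:
    for n,p in P.items():
        print(l,n,[(np.round(d['xy'],1).tolist(),round(d['p'],2)) for d in eyes.landmark_of(p,l)][:4])
im=np.hstack([P['scene']['image'],P['side']['image']])
print(r.read_state())
E
```

```text
pics
scene [ 1.00765234 -0.27867923  0.74950138]
side [-0.20258807  0.77450496  0.69819406]
wrist [ 0.32156698 -0.54302937  0.38406755]
box_center scene [([139.4, 278.0], 0.78), ([124.8, 240.7], 0.67), ([178.5, 215.0], 0.66), ([147.6, 352.5], 0.65)]
box_center side [([343.7, 180.1], 0.94), ([373.7, 204.9], 0.82), ([383.6, 185.0], 0.75), ([323.3, 181.1], 0.44)]
box_center wrist []
tier scene [([219.0, 264.8], 0.7)]
tier side [([315.1, 203.3], 0.94)]
tier wrist []
bay_mid scene [([218.3, 254.2], 0.63)]
bay_mid side [([314.2, 197.9], 0.66)]
bay_mid wrist []
steriliser scene [([391.0, 202.0], 0.71)]
steriliser side [([198.1, 280.4], 0.7)]
steriliser wrist []
chamber_floor scene [([378.0, 199.2], 0.56), ([430.3, 176.8], 0.55)]
chamber_floor side [([208.2, 267.1], 0.65)]
chamber_floor wrist []
lid_hinge scene [([392.9, 200.8], 0.8)]
lid_hinge side [([194.7, 240.2], 0.88)]
lid_hinge wrist []
button_top scene [([303.6, 203.9], 0.72)]
button_top side [([175.3, 274.5], 0.71)]
button_top wrist []
drum_six scene [([419.4, 184.0], 0.72)]
drum_six side [([191.0, 240.7], 0.6), ([165.2, 286.3], 0.51
[... 502 characters left out ...]
ns': array([ 1.1483863 ,  0.33218527, -0.0646902 ,  1.46011139,  0.02158552,
        1.34989979, -0.08854528]), 'joint_vel': array([ 7.64949087e-04,  2.20110224e-04,  5.71366565e-04, -1.73429815e-03,
       -1.29100938e-03, -1.26923203e-04, -1.40716142e-05]), 'joint_torque': array([-8.31418984e-04, -6.23039317e+01,  2.40920449e-02, -3.90123510e+01,
       -6.10933453e-02,  3.14693211e-02,  6.92970980e-05]), 'ee_pos': array([ 0.2432994 , -0.57571817,  0.22257926]), 'eef_rot': array([9.80090827e-01, 1.98549662e-01, 2.32912027e-05, 4.05915149e-05]), 'ft_force': array([-0.74302272, -0.07105879, -0.56658743]), 'torque': array([ 0.01282159, -0.02872658, -0.00133351]), 'width': 0.08683355318822403}
```

View pics/scene0.png

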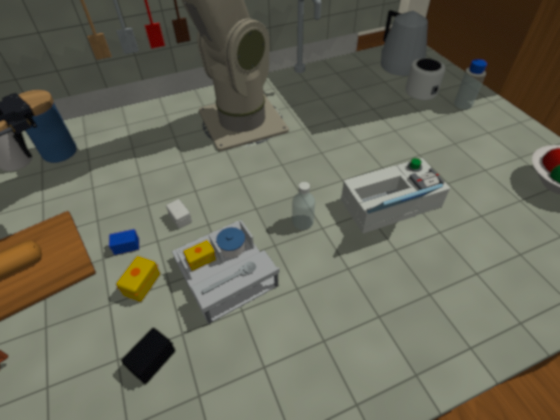

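View pics/side0.png

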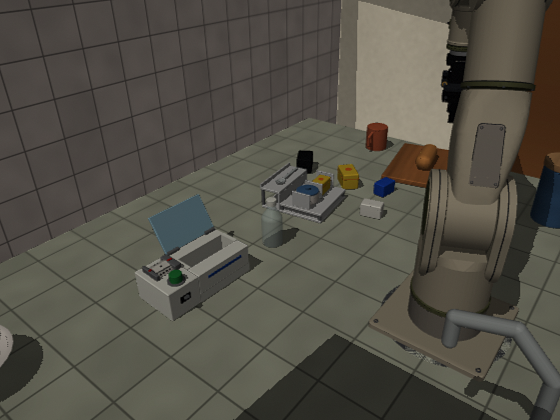

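Run:
```python
from h import *
S=eyes.camera('scene');D=eyes.camera('side')
for n,a,b in [('box',(199,254),(321,184)),('ram',(228.5,242),(308.7,196)),('bottle',(303.5,202.7),(272.7,221)),('tier',(219,264.8),(315,203)),('bay',(218.3,254.2),(314.2,197.9)),('hinge',(393,201),(194.7,240.2)),('chf',(378,199),(208.2,267)),('ptr',(430.1,174.7),(160.4,261.4)),('btn',(415.5,161),(175.3,274.5)),('spoon',(233,277.5),(284.2,177)),('ster',(391,202),(198,280))]:
    X,e=tri([(S,a),(D,b)]); print(n,X.round(4),np.round(e,1))
print(S['mtx'])
w=eyes.camera('wrist');st=r.read_state()
from scipy.spatial.transform import Rotation as R
T=R.from_quat(st['eef_rot']).as_matrix(); print('tool axes cols\n',T.round(3)); print('cam in tool',T.T@(-np.array(w['R']).T@w['t']-st['ee_pos']),'\n',(np.array(w['R'])@T).round(3)); print(w['mtx'],st['time'])
```

```text
box [ 0.4885 -0.268   0.0508] [0.1 0.1]
ram [ 0.4808 -0.1972  0.0449] [0.9 0.7]
bottle [ 0.4566 -0.002   0.0656] [0.2 0.2]
tier [ 0.4921 -0.2361 -0.0031] [2.  1.5]
bay [ 0.4851 -0.2279  0.0223] [0.1 0.1]
hinge [0.5431 0.1863 0.0741] [1.1 1.1]
chf [0.4905 0.1936 0.0242] [0.7 0.8]
ptr [0.5202 0.3034 0.0924] [1.  1.1]
btn [0.4624 0.3081 0.0874] [0.3 0.3]
spoon [ 0.5859 -0.2185  0.0661] [1.1 0.8]
ster [0.4966 0.2282 0.0045] [0.8 0.9]
[[386.89866061   0.         283.12662249]
 [  0.         386.89866061 208.70960236]
 [  0.           0.           1.        ]]
tool axes cols
 [[ 0.921  0.389  0.   ]
 [ 0.389 -0.921 -0.   ]
 [ 0.     0.    -1.   ]]
cam in tool [ 0.08483452  0.00051631 -0.16220803] 
 [[-0.     1.    -0.   ]
 [-0.952 -0.    -0.305]
 [-0.305 -0.     0.952]]
[[369.22012806   0.         273.3740491 ]
 [  0.         369.22012806 212.39378995]
 [  0.           0.           1.        ]] 2.1
```

The scene shows the box in the right-hand (−y) bay at (199,254) and the ramekin at (231,240). The bottle is at (303,203), and the steriliser is on the left (+y) with its lid leaning back. The loose yellow box at (138,278) is the larger look-alike. The triangulated points fit the sizes given, so I'll move over the tiers now.

Request:
play_rows([
  [0.2,-0.12,0,0,0,-0.11,100],
  [0.4,-0.24,0,0,0,-0.22,100],
  [0.6,-0.36,0,0,0,-0.33,100],
  [0.8,-0.48,0,0,0,-0.44,100],
  [1,-0.6,0,0,0,-0.55,100],
])

```text
time: 2.72
ee_pos: [0.3816, -0.3861, 0.2227]
eef_rot: [0.805, 0.593, -0.0, 0.0]
ft_force: [0.8, -0.1, -0.2]
width: 0.0866
```

```bash
cat >> h.py <<'E'
from scipy.spatial.transform import Rotation as Ro
def plan(target, yawx, st=None):
    """shift/turn numbers (tool axes, full-scale units) to reach target with tool x at world yaw yawx, pointing down"""
    st=st or r.read_state(); T=Ro.from_quat(st['eef_rot']); s=T.inv().apply(np.array(target)-st['ee_pos'])/0.2
    c,n=np.cos(yawx),np.sin(yawx); G=Ro.from_matrix(np.array([[c,n,0],[n,-c,0],[0,0,-1.]]))
    w=np.degrees((T.inv()*G).as_rotvec())/90
    print('t',round(st['time'],2),'pos',np.round(st['ee_pos'],4),'w',round(st['width'],4),'F',np.round(st['ft_force'],1),'shift',s.round(3),'turn',w.round(3))
E
python3 -c "
from h import *
plan([.485,-.235,.21],1.67)"
```

```text
t 2.73 pos [ 0.3816 -0.3861  0.2227] w 0.0866 F [ 0.8 -0.1 -0.2] shift [0.875 0.27  0.063] turn [ 0.     0.    -0.255]
```

Request:
play_rows([
  [0.3,0.09,0.02,0,0,-0.09,100],
  [0.6,0.18,0.04,0,0,-0.18,100],
  [0.875,0.27,0.06,0,0,-0.255,100],
  [0.875,0.27,0.06,0,0,-0.255,100],
])

```text
time: 3.22
ee_pos: [0.4876, -0.2318, 0.2106]
eef_rot: [0.67, 0.743, 0.001, -0.0]
ft_force: [-0.7, 0.2, 0.6]
width: 0.0872
```

Run:
```python
from h import *
w=eyes.camera('wrist');save(w,'w1')
plan([.485,-.235,.21],1.67)
for l in ['box_center','bay_mid','tier','ramekin_center']:
    for d in eyes.landmark_of(w,l)[:3]:
        print(l,np.round(d['xy'],1),round(d['p'],2),atz(w,d['xy'],{'box_center':.05,'bay_mid':.03,'tier':0,'ramekin_center':.0525}[l]).round(4))
# project current guess
y=.1
```

```text
t 3.27 pos [ 0.4861 -0.2349  0.2106] w 0.0867 F [ 0.5 -0.3  0.7] shift [ 0.    -0.005  0.003] turn [ 0.    -0.    -0.001]
box_center [402.3 358.6] 0.96 [ 0.6418 -0.3974  0.05  ]
box_center [271.7 229.7] 0.82 [ 0.4906 -0.2677  0.05  ]
box_center [249.9 337.4] 0.75 [ 0.4802 -0.3875  0.05  ]
bay_mid [278.8 182.4] 0.9 [ 0.4932 -0.2268  0.03  ]
tier [276. 179.] 0.76 [ 0.4911 -0.2304  0.    ]
tier [276.8 151. ] 0.27 [ 0.4889 -0.2017  0.    ]
ramekin_center [277.8 149.4] 0.68 [ 0.4883 -0.1927  0.0525]
ramekin_center [274.3 178.2] 0.63 [ 0.4879 -0.2183  0.0525]
```

View pics/w1.png

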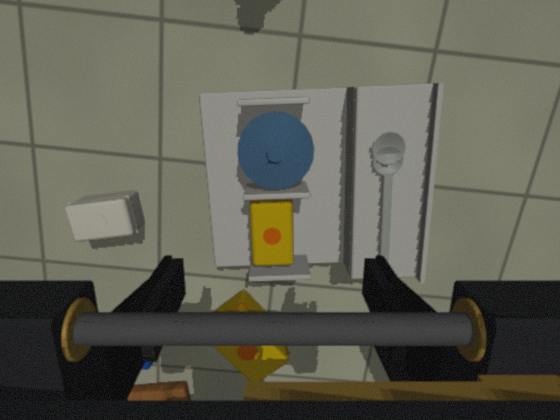

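The wrist view shows the box top with corners (251,202), (292,200), (294,265), (254,266). The ramekin is at (276,150). The tier's front edge runs from (201,94) to (216,267).

Run:
```python
from h import *
w=eyes.camera('wrist')
q=np.array([atz(w,p,.07) for p in [(251,202),(292,200),(294,265),(254,266)]])
print(q.round(4),q.mean(0).round(4),np.linalg.norm(q[1]-q[0]),np.linalg.norm(q[2]-q[1]))
v=(q[0]+q[1]-q[2]-q[3])/2; print('box yaw',np.arctan2(-v[0],v[1]))
c=np.array([atz(w,p,.03) for p in [(201,94),(216,267)]]); v=c[0]-c[1]; print(c,np.linalg.norm(v),'tier yaw',np.arctan2(-v[0],v[1]))
yw=np.arctan2(-v[0],v[1]); R=np.array([[np.cos(yw),-np.sin(yw)],[np.sin(yw),np.cos(yw)]])
o=c.mean(0)[:2]+R@[.066,0]; print('tier origin',o)
for l in [(0,.038),(0,-.038)]: print(o+R@l)
b=q.mean(0)[:2]
plan([b[0],b[1],.10],yw+np.pi/2)
```

```text
[[ 0.4663 -0.2438  0.07  ]
 [ 0.501  -0.2389  0.07  ]
 [ 0.5092 -0.2993  0.07  ]
 [ 0.4733 -0.3036  0.07  ]] [ 0.4875 -0.2714  0.07  ] 0.0350115509648276 0.061011792956555004
box yaw 0.1260432704440855
[[ 0.41371549 -0.16044106  0.03      ]
 [ 0.43414263 -0.32790213  0.03      ]] 0.16870233759428302 tier yaw 0.12138175855898743
tier origin [ 0.48944345 -0.23618006]
[ 0.48484226 -0.19845965]
[ 0.49404464 -0.27390046]
t 3.52 pos [ 0.4845 -0.2383  0.2106] w 0.087 F [-0.1  0.8  0.2] shift [-0.166 -0.     0.553] turn [-0.    0.   -0.02]
```

Request:
play_rows([
  [-0.1,0.0,0.1,0,0,-0.02,70],
  [-0.166,0.005,0.25,0,0,-0.02,70],
  [-0.166,0.005,0.45,0,0,-0.02,70],
  [-0.166,0.005,0.55,0,0,-0.02,70],
  [-0.166,0.005,0.55,0,0,-0.02,70],
])

```text
time: 4.15
ee_pos: [0.4878, -0.2703, 0.0992]
eef_rot: [0.662, 0.749, -0.0, -0.001]
ft_force: [0.5, -0.4, 0.3]
width: 0.0613
```

Run:
```python
from h import *
w=eyes.camera('wrist');save(w,'w2')
plan([.489,-.271,.036],.122+np.pi/2)
for d in eyes.landmark_of(w,'box_center')[:2]: print(np.round(d['xy'],1),round(d['p'],2),atz(w,d['xy'],.05).round(4))
for d in eyes.regions_of(w,'box_center')[:2]:
    m=d['region']; print(d['p'],d['xy'],cv2.minAreaRect(np.argwhere(m)[:,::-1].astype(np.float32)))
```

```text
t 4.2 pos [ 0.4888 -0.2705  0.1007] w 0.0614 F [-0.3 -0.2 -0.3] shift [-0.003  0.001  0.323] turn [-0.    -0.     0.001]
[276.3 232.2] 0.77 [ 0.4897 -0.2664  0.05  ]
[240.2 380.5] 0.72 [ 0.4784 -0.3801  0.05  ]
0.68 [277.0, 235.5] ((278.0, 237.5), (103.0, 68.0), 90.0)
0.68 [233.7, 367.5] ((234.32373046875, 364.39599609375), (43.517555236816406, 114.52861785888672), 84.70991516113281)
```

View pics/w2.png

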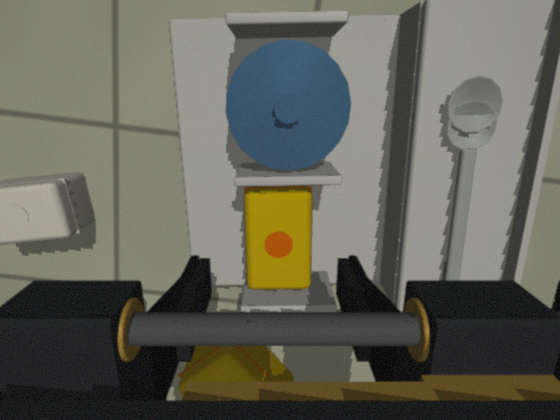

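The box sits between the fingers and lines up with them; its top spans (245–313, 188–290). I'll descend and grip.

Request:
play_rows([
  [0.0,0.0,0.12,0,0,0,70],
  [0.005,0.0,0.24,0,0,0,70],
  [0.005,0.0,0.32,0,0,0,70],
  [0.005,0.0,0.32,0,0,0,70],
  [0.005,0,0.32,0,0,0,20],
], squeeze=20)

```text
time: 4.92
ee_pos: [0.4898, -0.2692, 0.0376]
eef_rot: [0.662, 0.75, 0.0, 0.001]
ft_force: [-0.5, 0.4, 0.3]
width: 0.0568
```

Request:
play_rows([
  [0,0,0,0,0,0,20],
  [0,0,0,0,0,0,20],
  [0,0,0,0,0,0,20],
])

```text
time: 5.3
ee_pos: [0.4895, -0.269, 0.0371]
eef_rot: [0.662, 0.75, 0.0, 0.001]
ft_force: [-0.7, 0.5, 3.3]
width: 0.0375
```

Request:
play_rows([
  [0,0,-0.1,0,0,0,20],
  [0,0,-0.3,0,0,0,20],
  [0,0,-0.5,0,0,0,20],
  [0,0,-0.7,0,0,0,20],
  [0,0,-0.7,0,0,0,20],
])

```text
time: 5.92
ee_pos: [0.4909, -0.2694, 0.1811]
eef_rot: [0.662, 0.75, 0.001, 0.003]
ft_force: [0.0, 0.3, -1.6]
width: 0.0378
```

Run:
```python
from h import *
plan([.63,-.03,.16],np.pi/2)
```

```text
t 5.92 pos [ 0.4909 -0.2694  0.1811] w 0.0378 F [ 0.   0.3 -1.6] shift [1.101 0.839 0.105] turn [0.003 0.002 0.08 ]
```

Request:
play_rows([
  [0.15,0.12,0,0,0,0.02,20],
  [0.4,0.32,0,0,0,0.04,20],
  [0.65,0.52,0,0,0,0.06,20],
  [0.85,0.7,0,0,0,0.08,20],
  [1.0,0.8,0.0,0,0,0.08,20],
])

```text
time: 6.55
ee_pos: [0.6236, -0.0472, 0.1762]
eef_rot: [0.707, 0.708, 0.0, -0.001]
ft_force: [-0.5, -0.7, -1.4]
width: 0.0378
```

Request:
play_rows([
  [0.06,0,0.1,0,0,0,20],
  [0.06,0,0.3,0,0,0,20],
  [0.06,0,0.5,0,0,0,20],
  [0.06,0,0.6,0,0,0,20],
  [0.06,0,0.6,0,0,0,20],
])

```text
time: 7.18
ee_pos: [0.6217, -0.0391, 0.0552]
eef_rot: [0.708, 0.707, -0.001, -0.001]
ft_force: [0.3, 0.6, 0.8]
width: 0.0381
```

Run:
```python
from h import *
plan([.63,-.03,.0075],np.pi/2)
w=eyes.camera('wrist');save(w,'w3'); s=eyes.camera('scene'); save(s,'s3')
```

```text
t 7.17 pos [ 0.6217 -0.0391  0.0552] w 0.0381 F [0.3 0.6 0.8] shift [0.046 0.042 0.238] turn [-0.002  0.    -0.001]
```

View pics/w3.png

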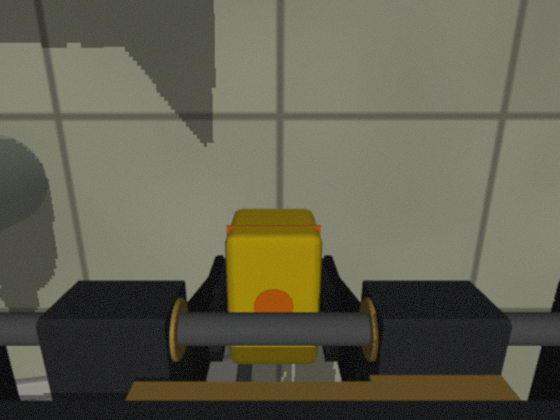

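The box is held level and upright over open ledge; the bottle is well to the left, at (20,190). I'll set it down.

Request:
play_rows([
  [0,0,0.08,0,0,0,20],
  [0,0,0.16,0,0,0,20],
  [0,0,0.21,0,0,0,20],
  [0,0,0.228,0,0,0,20],
  [0,0,0.234,0,0,0,20],
])

```text
time: 7.9
ee_pos: [0.6231, -0.0384, 0.0096]
eef_rot: [0.707, 0.707, 0.0, -0.0]
ft_force: [0.2, 0.1, -1.0]
width: 0.038
```

Request:
play_rows([
  [0,0,0.003,0,0,0,20],
  [0,0,0.006,0,0,0,20],
])

```text
time: 8.15
ee_pos: [0.6233, -0.0385, 0.0089]
eef_rot: [0.707, 0.707, 0.0, 0.0]
ft_force: [-0.3, -1.3, -1.4]
width: 0.0378
```

Request:
play_rows([
  [0,0,0.003,0,0,0,20],
  [0,0,0.006,0,0,0,20],
  [0,0,0.009,0,0,0,20],
])

```text
time: 8.52
ee_pos: [0.623, -0.0385, 0.0072]
eef_rot: [0.707, 0.707, -0.0, 0.0]
ft_force: [-3.0, -0.1, 8.1]
width: 0.0375
```

Contact at 8 N, so the box is down. Next I'll release, rise and turn 90°. After the turn, tool x points toward the robot, away from the lid.

Request:
play_rows([
  [0,0,0,0,0,0,55],
  [0,0,0,0,0,0,70],
  [0,0,0,0,0,0,75],
  [0,0,-0.15,0,0,0,80],
  [0,0,-0.35,0,0,0,100],
])

```text
time: 9.15
ee_pos: [0.6222, -0.0384, 0.0766]
eef_rot: [0.707, 0.707, -0.001, -0.001]
ft_force: [0.2, -0.2, 1.0]
width: 0.0728
```

Request:
play_rows([
  [0,0,-0.1,0,0,-0.11,100],
  [0,0,-0.15,0,0,-0.22,100],
  [0,0,-0.15,0,0,-0.33,100],
  [0,0,-0.15,0,0,-0.44,100],
  [0,0,-0.15,0,0,-0.55,100],
])

```text
time: 9.78
ee_pos: [0.623, -0.0385, 0.1068]
eef_rot: [0.344, 0.939, -0.0, 0.0]
ft_force: [0.0, -0.3, 0.4]
width: 0.0869
```

Request:
play_rows([
  [0,0,0,0,0,-0.11,100],
  [0,0,0,0,0,-0.22,100],
  [0,0,0,0,0,-0.33,100],
  [0,0,0,0,0,-0.44,100],
  [0,0,0,0,0,-0.45,100],
])

```text
time: 10.4
ee_pos: [0.623, -0.0386, 0.1066]
eef_rot: [0.001, 1.0, 0.0, -0.0]
ft_force: [0.2, 0.9, 0.5]
width: 0.0869
```

Run:
```python
from h import *
w=eyes.camera('wrist');save(w,'w4')
for d in eyes.landmark_of(w,'box_center')[:2]: print(np.round(d['xy'],1),round(d['p'],2),atz(w,d['xy'],.02).round(4))
g=eyes.regions_of(w,'box_center')
for d in g[:2]:
    c=cv2.minAreaRect(np.argwhere(d['region'])[:,::-1].astype(np.float32)); print(d['p'],c)
plan([.623,-.0385,.011],np.pi)
print(r.read_state()['joint_positions'].round(2))
```

```text
[279.  219.8] 0.84 [ 0.6245 -0.0348  0.02  ]
0.55 ((278.5, 219.5), (65.0, 91.0), 90.0)
t 10.55 pos [ 0.623  -0.0385  0.1067] w 0.087 F [ 0.6 -0.4 -0.1] shift [-0.    -0.     0.479] turn [-0.     0.    -0.003]
[ 0.6   0.55 -0.82  1.57  0.42  1.21  1.27]
```

View pics/w4.png

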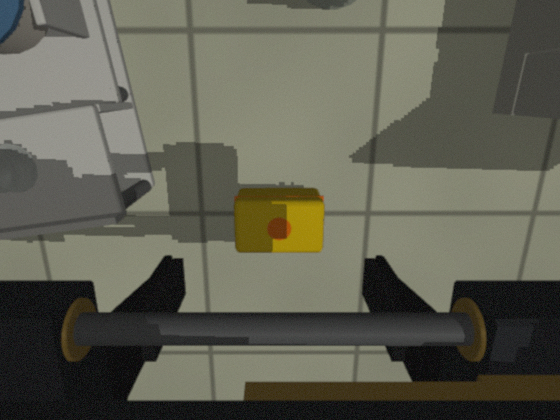

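The box stands upright at (279,220), square between the open fingers.

Request:
play_rows([
  [0,0.01,0.12,0,0,0,100],
  [0,0.01,0.27,0,0,0,100],
  [0,0.01,0.4,0,0,0,100],
  [0,0.01,0.475,0,0,0,100],
  [0,0.01,0.475,0,0,0,100],
])

```text
time: 11.18
ee_pos: [0.6225, -0.0364, 0.0111]
eef_rot: [0.001, 1.0, 0.0, -0.001]
ft_force: [0.2, 1.2, 0.4]
width: 0.0871
```

Request:
play_rows([
  [0,0,0,0,0,0,50],
  [0,0,0,0,0,0,50],
  [0,0,0,0,0,0,50],
  [0,0,0,0,0,0,50],
], squeeze=20)

```text
time: 11.68
ee_pos: [0.6233, -0.0364, 0.0122]
eef_rot: [0.0, 1.0, -0.0, 0.0]
ft_force: [-0.8, -0.2, 2.4]
width: 0.0599
```

Request:
play_rows([
  [0,0,-0.1,0,0,0,50],
  [0,0,-0.35,0,0,0,50],
  [0,0,-0.6,0,0,0,50],
  [0,0,-0.85,0,0,0,50],
  [0,0,-1,0,0,0,50],
])

```text
time: 12.3
ee_pos: [0.6235, -0.036, 0.216]
eef_rot: [0.0, 1.0, -0.0, 0.002]
ft_force: [-0.7, -0.6, -1.5]
width: 0.06
```

Request:
play_rows([
  [0.1,0.1,-0.1,0,0,0.02,50],
  [0.35,0.35,-0.15,0,0,0.04,50],
  [0.6,0.6,-0.15,0,0,0.06,50],
  [0.85,0.85,-0.15,0,0,0.06,50],
  [1,1,-0.15,0,0,0.06,50],
])

```text
time: 12.92
ee_pos: [0.425, 0.1618, 0.2424]
eef_rot: [0.047, 0.999, -0.0, 0.001]
ft_force: [-0.2, 0.1, 0.8]
width: 0.0598
```

Run:
```python
from h import *
plan([.415,.19,.24],np.pi-.09)
print(r.read_state()['joint_positions'].round(2))
```

```text
t 12.93 pos [0.425  0.1618 0.2424] w 0.0598 F [-0.2  0.1  0.8] shift [0.063 0.135 0.012] turn [-0.001  0.001 -0.003]
[ 0.64 -0.02 -1.06  1.81 -0.02  1.34  1.05]
```

Request:
play_rows([
  [0.03,0.06,0,0,0,0,50],
  [0.06,0.135,0,0,0,0,50],
  [0.06,0.135,0,0,0,0,50],
])

```text
time: 13.3
ee_pos: [0.4173, 0.1889, 0.2424]
eef_rot: [0.046, 0.999, -0.0, 0.0]
ft_force: [1.0, -0.4, 0.0]
width: 0.06
```

Run:
```python
from h import *
w=eyes.camera('wrist');save(w,'w5')
loc={'steriliser':(0,0,0),'chamber_floor':(0,-.038,.022),'lid_hinge':(.052,-.038,.0735),'button_top':(-.036,.077,.092),'pointer':(.02,.077,.087)}
for l,p in loc.items():
    for d in eyes.landmark_of(w,l)[:2]: print(l,np.round(d['xy'],1),round(d['p'],2),atz(w,d['xy'],p[2]).round(4))
plan([.415,.19,.24],np.pi-.09)
```

```text
steriliser [317.2 236. ] 0.85 [0.497  0.2329 0.    ]
chamber_floor [274.  282.7] 0.69 [0.5415 0.1778 0.022 ]
button_top [410.2 234.1] 0.62 [0.4659 0.3087 0.092 ]
pointer [403.6 284.9] 0.7 [0.5202 0.3052 0.087 ]
t 13.6 pos [0.4177 0.1874 0.2417] w 0.0597 F [-0.2  0.7 -0.4] shift [0.015 0.011 0.009] turn [ 0.    -0.    -0.004]
```

View pics/w5.png

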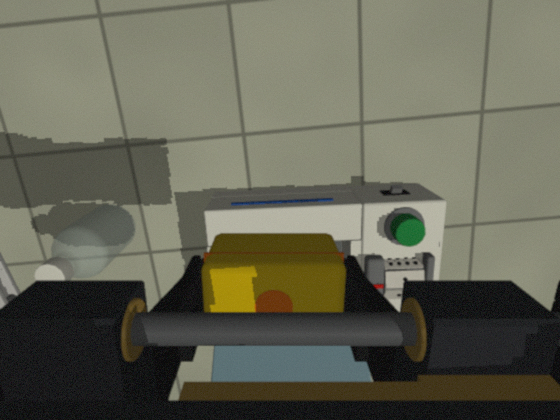

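The steriliser's front top edge runs from about (207,211) to (443,201), with the button at (408,229). I'll refine its pose from these.

Run:
```python
from h import *
from scipy.optimize import least_squares
w=eyes.camera('wrist'); s=eyes.camera('scene'); d=eyes.camera('side')
a=atz(w,(207,211),.072);b=atz(w,(443,201),.072);print(a,b,np.linalg.norm(b-a))
im=cv2.imread('pics/w5.png')
S=cv2.imread('pics/scene0.png');D=cv2.imread('pics/side0.png')
obs=[(w,(207,211),(-.06,-.113,.072),1),(w,(443,201),(-.06,.117,.072),1),(w,(408.5,231),(-.036,.077,.092),1),(w,(403.6,284.9),(.02,.077,.087),.4),
 (s,(392.9,200.8),(.052,-.038,.0735),.7),(s,(430.1,174.7),(.02,.077,.087),.6),(s,(378,199.2),(0,-.038,.022),.5),(s,(415.5,161),(-.036,.077,.092),.7),
 (d,(194.7,240.2),(.052,-.038,.0735),.7),(d,(160.4,261.4),(.02,.077,.087),.7),(d,(208.2,267.1),(0,-.038,.022),.5),(d,(175.3,274.5),(-.036,.077,.092),.7)]
def W(x,p):
    c,n=np.cos(x[2]),np.sin(x[2]); return np.array([x[0]+c*p[0]-n*p[1],x[1]+n*p[0]+c*p[1],p[2]])
f=lambda x:np.concatenate([(proj(p,W(x,l))-uv)*k for p,uv,l,k in obs])
q=least_squares(f,[.5,.23,-.09],loss='soft_l1'); print(q.x.round(4)); print(f(q.x).reshape(-1,2).round(1))
np.save('ster.npy',q.x)
# overlay on crops
im=w['image'][...,::-1].copy(); 
def poly(p,pts,img,col):
    cv2.polylines(img,[np.array([proj(p,W(q.x,l)) for l in pts]).round().astype(int)],True,col,1)
rim=[(-.023,-.103,.072),(-.023,.027,.072),(.023,.027,.072),(.023,-.103,.072)]
out=[(-.06,-.113,.072),(-.06,.117,.072),(.06,.117,.072),(.06,-.113,.072)]
o=[]
for p,(cx,cy) in ((w,(300,250)),(s,(395,195)),(d,(200,270))):
    g=p['image'][...,::-1].copy(); poly(p,rim,g,(0,0,255)); poly(p,out,g,(0,255,0))
    c=g[cy-70:cy+70,max(cx-95,0):cx+95] if p is not w else g[150:340,180:460]
    o.append(cv2.resize(c,(400,300),interpolation=cv2.INTER_CUBIC))
cv2.imwrite('pics/ov.png',np.vstack([np.hstack(o[:2]),np.hstack([o[2],o[2]*0])]))
for l in [(0,-.038,.022),(.052,-.038,.0735),(-.036,.077,.092)]: print(W(q.x,l).round(4))
t=W(q.x,(0,-.040,0)); plan([t[0],t[1],.18],np.pi+q.x[2])
```

```text
[0.43281279 0.12286853 0.072     ] [0.44430034 0.34394386 0.072     ] 0.22137358921308017
[ 0.4972  0.2268 -0.0476]
[[-6.5 -0.4]
 [ 2.9 -1.8]
 [ 0.2  1.8]
 [-0.2  0.2]
 [-0.   1. ]
 [-1.   1.1]
 [-0.   1.2]
 [ 0.3 -0.3]
 [-1.6 -0.2]
 [-0.5  1.2]
 [ 0.4 -0.6]
 [ 0.2 -2. ]]
[0.4954 0.1888 0.022 ]
[0.5473 0.1864 0.0735]
[0.4649 0.3054 0.092 ]
t 13.75 pos [0.4175 0.1878 0.2417] w 0.0599 F [-0.8  0.6 -1.4] shift [-0.387  0.032  0.308] turn [-0.   -0.   -0.03]
```

View pics/ov.png

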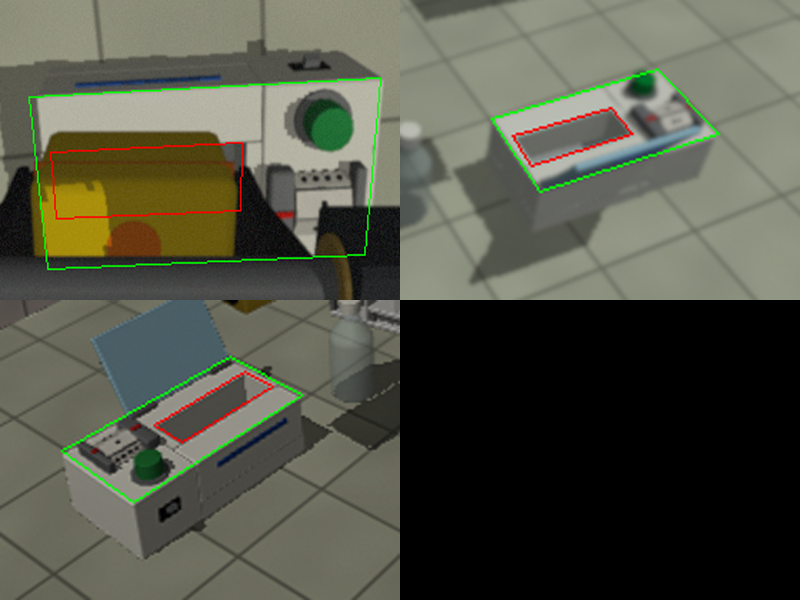

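Request:
play_rows([
  [-0.1,0.01,0.05,0,0,-0.01,50],
  [-0.25,0.02,0.15,0,0,-0.03,50],
  [-0.387,0.032,0.28,0,0,-0.03,50],
  [-0.387,0.032,0.308,0,0,-0.03,50],
  [-0.387,0.032,0.308,0,0,-0.03,50],
])

```text
time: 14.38
ee_pos: [0.4944, 0.1874, 0.18]
eef_rot: [0.024, 1.0, 0.0, -0.001]
ft_force: [-0.5, -0.0, -0.4]
width: 0.0596
```

Run:
```python
from h import *
w=eyes.camera('wrist')
x=np.load('ster.npy')
def W(p):
    c,n=np.cos(x[2]),np.sin(x[2]); return np.array([x[0]+c*p[0]-n*p[1],x[1]+n*p[0]+c*p[1],p[2]])
g=w['image'][...,::-1].copy()
for pts,col in (([(-.023,-.103,.072),(-.023,.027,.072),(.023,.027,.072),(.023,-.103,.072)],(0,0,255)),([(-.06,-.113,.072),(-.06,.117,.072),(.06,.117,.072),(.06,-.113,.072)],(0,255,0))):
    cv2.polylines(g,[np.array([proj(w,W(l)) for l in pts]).round().astype(int)],True,col,1)
cv2.imwrite('pics/w6.png',g)
t=W((0,-.040,0)); plan([t[0],t[1],.10],np.pi+x[2])
```

```text
t 14.43 pos [0.4947 0.1875 0.1807] w 0.0599 F [-0.  -1.  -1.2] shift [-0.003 -0.003  0.404] turn [0. 0. 0.]
```

View pics/w6.png

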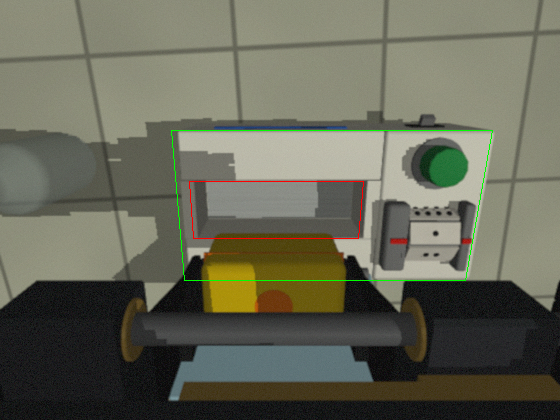

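The rim overlay matches to 1–3 px. The drum shows one dot at (436,233), just past the red pointers at row 241, with two dots coming next, so about five presses are needed. I'll lower the box in steps and watch the force.

Request:
play_rows([
  [0,0,0.15,0,0,0,50],
  [0,0,0.3,0,0,0,50],
  [-0.003,-0.003,0.42,0,0,0,50],
  [-0.003,-0.003,0.46,0,0,0,50],
  [-0.003,-0.003,0.5,0,0,0,50],
])

```text
time: 15.05
ee_pos: [0.4962, 0.1867, 0.0811]
eef_rot: [0.024, 1.0, 0.0, 0.001]
ft_force: [0.0, -0.8, 0.4]
width: 0.0598
```

Request:
play_rows([
  [0,0,0.04,0,0,0,50],
  [0,0,0.09,0,0,0,50],
  [0,0,0.14,0,0,0,50],
  [0,0,0.19,0,0,0,50],
  [0,0,0.215,0,0,0,50],
])

```text
time: 15.68
ee_pos: [0.4953, 0.1864, 0.0363]
eef_rot: [0.024, 1.0, -0.0, -0.0]
ft_force: [-0.1, -0.1, -1.0]
width: 0.0598
```

Request:
play_rows([
  [0,0,0.004,0,0,0,50],
  [0,0,0.008,0,0,0,50],
  [0,0,0.01,0,0,0,50],
])

```text
time: 16.05
ee_pos: [0.4959, 0.1865, 0.0354]
eef_rot: [0.024, 1.0, 0.0, 0.0]
ft_force: [-0.8, 0.6, -1.1]
width: 0.0599
```

Request:
play_rows([
  [0,0,0.004,0,0,0,50],
  [0,0,0.008,0,0,0,50],
])

```text
time: 16.3
ee_pos: [0.4958, 0.1865, 0.0341]
eef_rot: [0.024, 1.0, -0.0, 0.0]
ft_force: [-5.0, -4.3, 15.0]
width: 0.0599
```

Request:
play_rows([
  [0,0,0.002,0,0,0,50],
  [0,0,0.004,0,0,0,50],
])

```text
time: 16.55
ee_pos: [0.4958, 0.1864, 0.0341]
eef_rot: [0.024, 1.0, -0.001, 0.0]
ft_force: [-8.6, -6.1, 22.6]
width: 0.0597
```

Floor contact. I'll ease off slightly, open only to 70 mm and rise.

Request:
play_rows([
  [0,0,-0.005,0,0,0,50],
  [0,0,-0.005,0,0,0,72],
  [0,0,-0.005,0,0,0,82],
  [0,0,-0.005,0,0,0,82],
  [0,0,-0.05,0,0,0,82],
])

```text
time: 17.18
ee_pos: [0.4952, 0.1864, 0.0425]
eef_rot: [0.024, 1.0, -0.0, -0.001]
ft_force: [0.5, 0.2, 0.6]
width: 0.0706
```

Request:
play_rows([
  [0,0,-0.15,0,0,0,82],
  [0,0,-0.4,0,0,0,82],
  [0,0,-0.65,0,0,0,82],
  [0,0,-0.9,0,0,0,50],
  [0,0,-0.95,0,0,0,0],
])

```text
time: 17.8
ee_pos: [0.4967, 0.1875, 0.2364]
eef_rot: [0.024, 1.0, 0.001, 0.003]
ft_force: [0.5, -0.5, -0.4]
width: 0.0589
```

Run:
```python
from h import *
x=np.load('ster.npy')
w=eyes.camera('wrist');save(w,'w7')
b=eyes.landmark_of(w,'box_center')
for d in b[:2]:
    X=atz(w,d['xy'],.042); v=X[:2]-x[:2]; c,n=np.cos(x[2]),np.sin(x[2]); print(np.round(d['xy'],1),round(d['p'],2),'local',(c*v[0]+n*v[1]).round(4),(-n*v[0]+c*v[1]).round(4))
def W(p):
    c,n=np.cos(x[2]),np.sin(x[2]); return np.array([x[0]+c*p[0]-n*p[1],x[1]+n*p[0]+c*p[1],p[2]])
t=W((.165,-.03,0)); print(t); plan([t[0],t[1],.24],np.pi+x[2])
```

```text
[271.2 181.7] 0.61 local 0.0011 -0.0415
[0.66055125 0.18898058 0.        ]
t 17.9 pos [0.4961 0.1867 0.2338] w 0.0513 F [-0.8 -0.3 -0.8] shift [-0.821  0.051 -0.029] turn [ 0.     0.001 -0.   ]
```

View pics/w7.png

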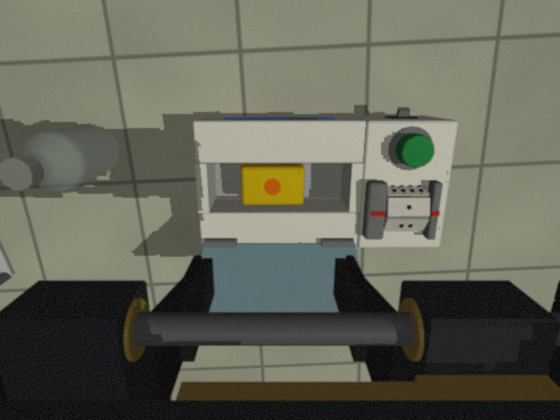

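The box is upright mid-chamber at (272,186); local estimate (1, −41) mm. Now I'll go behind the lid with the fingers shut.

Request:
play_rows([
  [-0.15,0.01,-0.03,0,0,0,0],
  [-0.4,0.03,-0.03,0,0,0,0],
  [-0.65,0.05,-0.03,0,0,0,0],
  [-0.82,0.05,-0.03,0,0,0,0],
  [-0.82,0.05,-0.03,0,0,0,0],
])

```text
time: 18.52
ee_pos: [0.6608, 0.188, 0.2351]
eef_rot: [0.024, 1.0, -0.0, -0.002]
ft_force: [0.7, -0.0, 0.7]
width: 0.0035
```

Request:
play_rows([
  [0,0,0.15,0,0,0,0],
  [0,0,0.35,0,0,0,0],
  [0,0,0.55,0,0,0,0],
  [0,0,0.575,0,0,0,0],
  [0,0,0.575,0,0,0,0],
])

```text
time: 19.15
ee_pos: [0.6597, 0.1889, 0.1245]
eef_rot: [0.024, 1.0, 0.0, 0.0]
ft_force: [0.7, -0.4, 1.1]
width: 0.0005
```

Run:
```python
from h import *
x=np.load('ster.npy')
def W(p):
    c,n=np.cos(x[2]),np.sin(x[2]); return np.array([x[0]+c*p[0]-n*p[1],x[1]+n*p[0]+c*p[1],p[2]])
t=W((.06,-.03,0)); print(t); plan([t[0],t[1],.125],np.pi+x[2]); print(r.read_state()['joint_positions'].round(2))
```

```text
[0.5556703  0.19397916 0.        ]
t 19.15 pos [0.6597 0.1889 0.1245] w 0.0005 F [ 0.7 -0.4  1.1] shift [ 0.521  0.001 -0.003] turn [0. 0. 0.]
[ 0.24  0.7  -0.91  1.36  0.55  1.34  0.85]
```

Next I'll push toward the robot, moving slowly near the contact.

Request:
play_rows([
  [0.1,0,0,0,0,0,0],
  [0.22,0,0,0,0,0,0],
  [0.32,0,0,0,0,0,0],
  [0.38,0,0,0,0,0,0],
  [0.43,0,0,0,0,0,0],
])

```text
time: 19.77
ee_pos: [0.5742, 0.1929, 0.1248]
eef_rot: [0.024, 1.0, 0.0, 0.001]
ft_force: [0.4, -0.8, 0.5]
width: 0.0006
```

Request:
play_rows([
  [0.04,0,0,0,0,0,0],
  [0.08,0,0,0,0,0,0],
  [0.12,0,0,0,0,0,0],
  [0.16,0,0,0,0,0,0],
  [0.2,0,0,0,0,0,0],
])

```text
time: 20.4
ee_pos: [0.5336, 0.1946, 0.1237]
eef_rot: [0.024, 1.0, -0.0, -0.0]
ft_force: [-0.1, -0.3, 0.2]
width: 0.0001
```

Run:
```python
from h import *
x=np.load('ster.npy')
d=eyes.camera('side');s=eyes.camera('scene')
c=[cv2.resize(d['image'][170:330,90:290],(400,320),interpolation=cv2.INTER_CUBIC),cv2.resize(s['image'][100:260,300:500],(400,320),interpolation=cv2.INTER_CUBIC)]
cv2.imwrite('pics/lid.png',np.hstack(c)[...,::-1])
def W(p):
    c,n=np.cos(x[2]),np.sin(x[2]); return np.array([x[0]+c*p[0]-n*p[1],x[1]+n*p[0]+c*p[1],p[2]])
t=W((-.036,.077,0)); plan([t[0],t[1],.125],np.pi+x[2])
```

```text
t 20.5 pos [0.5333 0.1948 0.1238] w 0.0003 F [ 0.4 -0.4 -0.8] shift [ 0.368  0.537 -0.006] turn [-0. -0.  0.]
```

View pics/lid.png

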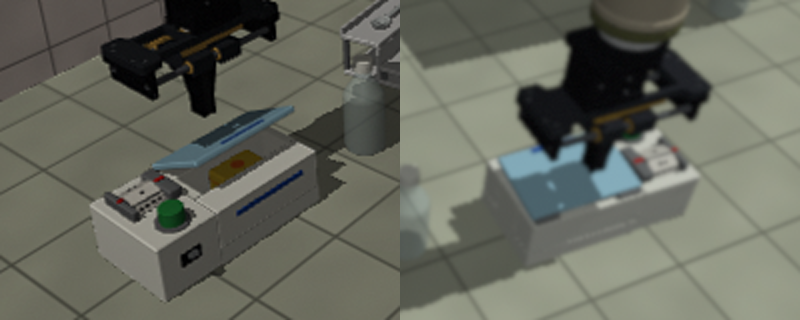

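The lid has passed upright and is falling shut, with the fingers behind it. I'll move over the button and check the lid numerically.

Request:
play_rows([
  [0.0,0.1,-0.1,0,0,0,0],
  [0.1,0.25,-0.15,0,0,0,0],
  [0.25,0.45,-0.15,0,0,0,0],
  [0.37,0.54,-0.12,0,0,0,0],
  [0.37,0.54,-0.05,0,0,0,0],
])

```text
time: 21.12
ee_pos: [0.4638, 0.3084, 0.1342]
eef_rot: [0.022, 1.0, 0.0, 0.001]
ft_force: [1.1, -0.2, -1.0]
width: 0.0003
```

```bash
cat >> h.py <<'E'
X0=np.load('ster.npy')
def W(p):
    x=X0;c,n=np.cos(x[2]),np.sin(x[2]); return np.array([x[0]+c*p[0]-n*p[1],x[1]+n*p[0]+c*p[1],p[2]])
def drum(p,name=None):
    """unwrap drum face -80..80 deg from the top (robot side first), print rows of yellow share"""
    th=np.radians(np.arange(-70,71,1.)); ys=np.linspace(.060,.094,69)
    M=np.array([[proj(p,W((.02+.024*np.sin(t),y,.062+.024*np.cos(t)))) for y in ys] for t in th]).astype(np.float32)
    im=cv2.remap(p['image'],M[...,0],M[...,1],cv2.INTER_CUBIC)
    if name: cv2.imwrite('pics/'+name+'.png',cv2.resize(im,None,fx=4,fy=4)[...,::-1])
    return im
E
python3 - <<'E'
from h import *
d=eyes.camera('side');s=eyes.camera('scene');w=eyes.camera('wrist')
q=[(.052,-.111,.0775),(.052,.035,.0775),(-.042,.035,.0775),(-.042,-.111,.0775)]
for n,p in (('side',d),('scene',s),('wrist',w)):
    m=np.zeros((420,560),np.uint8); cv2.fillPoly(m,[np.array([proj(p,W(l)) for l in q]).round().astype(int)],1); m=m>0
    im=p['image'].astype(int); blue=(im[...,2]-im[...,0]>12)&(im.sum(2)>150)
    print(n,'quad px',m.sum(),'pale blue inside',(blue&m).sum())
    for g in eyes.regions_of(p,'lid')[:1]: print('  iou',(g['region']&m).sum()/(g['region']|m).sum(),g['p'])
for g in eyes.landmark_of(w,'button_top')[:1]: print(g['xy'],atz(w,g['xy'],.092),W((-.036,.077,.092)))
t=W((-.036,.077,0)); plan([t[0],t[1],.096],np.pi+X0[2])
E
```

```text
side quad px 1554 pale blue inside 1364
  iou 0.8515488018702513 0.83
scene quad px 1783 pale blue inside 1740
  iou 0.9145205479452054 0.56
wrist quad px 27038 pale blue inside 16724
[282.3, 245.5] [0.46728325 0.3098262  0.092     ] [0.46487294 0.30542798 0.092     ]
t 21.48 pos [0.4662 0.3055 0.134 ] w 0.0004 F [-0.1 -0.1 -0.4] shift [ 0.007 -0.001  0.19 ] turn [ 0.     0.    -0.001]
```

The lid's region matches the shut outline (IoU 0.85 and 0.91). First press.

Request:
play_rows([
  [0,0,0.1,0,0,0,0],
  [0,0,0.19,0,0,0,0],
  [0,0,0.23,0,0,0,0],
  [0,0,0.27,0,0,0,0],
  [0,0,0.285,0,0,0,0],
])

```text
time: 22.1
ee_pos: [0.4653, 0.306, 0.0779]
eef_rot: [0.024, 1.0, -0.001, 0.0]
ft_force: [-10.7, -12.6, 37.6]
width: 0.0003
```

Request:
play_rows([
  [0,0,0.004,0,0,0,0],
  [0,0,0.004,0,0,0,0],
])

```text
time: 22.35
ee_pos: [0.4653, 0.306, 0.0781]
eef_rot: [0.024, 1.0, -0.001, 0.0]
ft_force: [-9.9, -11.1, 30.0]
width: 0.0008
```

Request:
play_rows([
  [0,0,-0.08,0,0,0,0],
  [0,0,-0.2,0,0,0,0],
  [0,-0.1,-0.4,0,0,0,0],
  [-0.05,-0.25,-0.53,0,0,0,0],
  [-0.05,-0.3,-0.53,0,0,0,0],
])

```text
time: 22.98
ee_pos: [0.4742, 0.2446, 0.1836]
eef_rot: [0.025, 1.0, 0.0, 0.002]
ft_force: [0.7, 0.4, -0.0]
width: 0.0002
```

```bash
cat >> h.py <<'E'
def readdrum(name):
    w=eyes.camera('wrist'); save(w,name); im=drum(w,name+'d').astype(int)
    print('pointer px',proj(w,W((.02,.077,.087))).round(1))
    for d in eyes.landmark_of(w,'drum_six')[:2]: print('six',np.round(d['xy'],1),round(d['p'],2))
    g=im.sum(2)/3; print('sat rows -70..70 step10:',[(int((r_[:,0]-r_[:,2]).mean())) for r_ in im[::10]])
    for i in range(0,141,4): print('%4d '%(i-70)+''.join(' .:-=+*#%@'[::-1][min(9,int(v*10/max(g.max(),1)))] for v in g[i,::2]))
E
python3 -c "
from h import *
readdrum('d1'); plan(W((-.036,.077,.13)),np.pi+X0[2])"
```

```text
pointer px [351.8 266.6]
sat rows -70..70 step10: [16, 14, 13, 14, 14, 10, 16, 14, 16, 16, 13, 5, 0, -1, -1]
 -70 ++:                               :
 -66 +==...............................:
 -62 ===::.::.:::..:.::::.::..::....:::.
 -58 ==-......:..:...:...:..:.....:.:::.
 -54 ==-:...::...:.::..:.::.......::.:.:
 -50 ==-.::.::::::..::::-++=:.......:.:.
 -46 ==-:..::.:::::::::-*%%*-......:....
 -42 =+-.....:.:::::::::=++-:......:....
 -38 =+-....:.:..:...:::...............:
 -34 =+-.::......:::.:..:..::..:......:.
 -30 =+-:..:...:.:...............:..:.:.
 -26 +*=-::::::::--:::-::::-:---------::
 -22 +#*+*++*++*+++*+++++++++*++*+++++==
 -18 +*-................................
 -14 **:                                
 -10 **:                                
  -6 **:            .::.    ....        
  -2 **:           .+%%+.  .+%%=.       
   2 **:           .=##+.  .=##+.       
   6 **:            ..:.     ...        
  10 +*-                                
  14 +*-                                
  18 +*-.                               
  22 ++-................................
  26 =+-.......:..::.:..:.:..:..:.:.:...
  30 =+=::::::::::::::::::::::::::::::::
  34 +++----------------------:------::-
  38 ***++=+=+++++==+==+==+======+======
  42 #####**##***#*#*##*#**#***********#
  46 @%%%%%%%%%%%%%%%%%%%%#%%%%%%%#%%%%%
  50 @%%%%%@%%%@%%%%%%%%%%%%%%%%%%%%%%@%
  54 @%%%@@%@%%@@%%@%@%@%@%%%%%%@@@%%@@@
  58 @%@%@@%@%@@@%%@@@%%@@%%%%@%@@@@%@@@
  62 %@@%@%%@%@@@%%%@@%%@@%%%%@%@@@@%@@@
  66 %@%%%@%@%@@@@%%@@@%@%@%%%%%%@@@%%@@
  70 %@%%%@@%@%%@@%%%%@%%%@%%%%%%@%@%%%@
t 23.07 pos [0.4726 0.2446 0.1815] w -0.0 F [-0.5 -0.  -0.1] shift [0.054 0.302 0.257] turn [-0.     0.    -0.001]
```

The two-dot field sits exactly at the pointers after press 1. Four more are needed, so I'll do three and then read.

Request:
play_rows([
  [0.03,0.15,0,0,0,0,0],
  [0.054,0.302,0.1,0,0,0,0],
  [0.054,0.302,0.3,0,0,0,0],
  [0.054,0.302,0.36,0,0,0,0],
  [0.054,0.302,0.36,0,0,0,0],
])

```text
time: 23.7
ee_pos: [0.4639, 0.3066, 0.1093]
eef_rot: [0.024, 1.0, -0.0, -0.001]
ft_force: [-0.3, -0.3, -0.4]
width: 0.0006
```

```bash
python3 -c "
from h import *
plan(W((-.036,.077,.0775)),np.pi+X0[2])"
```

```text
t 23.7 pos [0.4639 0.3066 0.1093] w 0.0006 F [-0.3 -0.3 -0.4] shift [-0.005 -0.005  0.159] turn [-0.    -0.001  0.   ]
```

Request:
play_rows([
  [-0.003,-0.003,0.08,0,0,0,0],
  [-0.003,-0.003,0.12,0,0,0,0],
  [-0.003,-0.003,0.15,0,0,0,0],
  [-0.003,-0.003,0.16,0,0,0,0],
  [-0.003,-0.003,0.16,0,0,0,0],
])

```text
time: 24.32
ee_pos: [0.4658, 0.3058, 0.0785]
eef_rot: [0.024, 1.0, -0.0, 0.001]
ft_force: [2.0, -1.6, 5.1]
width: 0.0005
```

Request:
play_rows([
  [0,0,-0.06,0,0,0,0],
  [0,0,-0.12,0,0,0,0],
  [0,0,-0.16,0,0,0,0],
  [0,0,-0.16,0,0,0,0],
  [0,0,-0.16,0,0,0,0],
])

```text
time: 24.95
ee_pos: [0.465, 0.3056, 0.1097]
eef_rot: [0.024, 1.0, -0.0, -0.0]
ft_force: [0.1, -0.1, 0.0]
width: 0.0001
```

That press read only 5 N, perhaps a hair short of full depth; the next press lands on the same field either way. I'll go slightly deeper.

Request:
play_rows([
  [0,0,0.08,0,0,0,0],
  [0,0,0.12,0,0,0,0],
  [0,0,0.155,0,0,0,0],
  [0,0,0.163,0,0,0,0],
  [0,0,0.165,0,0,0,0],
])

```text
time: 25.58
ee_pos: [0.4652, 0.3057, 0.0781]
eef_rot: [0.024, 1.0, -0.001, 0.0]
ft_force: [-5.7, -8.0, 25.9]
width: 0.0004
```

Request:
play_rows([
  [0,0,-0.06,0,0,0,0],
  [0,0,-0.2,0,0,0,0],
  [0,-0.1,-0.35,0,0,0,0],
  [-0.05,-0.25,-0.53,0,0,0,0],
  [-0.05,-0.3,-0.53,0,0,0,0],
])

```text
time: 26.2
ee_pos: [0.4739, 0.2443, 0.1847]
eef_rot: [0.025, 1.0, 0.0, 0.002]
ft_force: [0.0, 0.6, -1.3]
width: 0.0008
```

```bash
python3 -c "
from h import *
readdrum('d2'); plan(W((-.036,.077,.11)),np.pi+X0[2])"
```

```text
pointer px [351.9 266.3]
six [348.5 278.8] 0.88
sat rows -70..70 step10: [16, 14, 12, 14, 14, 11, 13, 18, 13, 15, 13, 5, -1, -2, -1]
 -70 ++:                               .
 -66 +=-...............................:
 -62 ==-:.........................:.....
 -58 ==-:...............................
 -54 ==-.........::.......::..:...:.....
 -50 ==-......::-**=:..:-**=:...-**=:...
 -46 ==-:......:*%%*-..-*@%*:..:*%%*-...
 -42 ==-.......:-++-:..:-++-....-++-....
 -38 =+-................................
 -34 =+-................................
 -30 =+-:...............................
 -26 =+=:::::::-:::::::-::::------------
 -22 +**++++++++++++++++++++++++++++++++
 -18 +*-... ..                          
 -14 +*:            .::.    .::.        
 -10 **:           .+%%+.  .+%%+.       
  -6 *+:           .=*#=.   -**=.       
  -2 *+:             ..       .         
   2 **:            .::.    .:.         
   6 **:           .=##+.  .=%#=.       
  10 +*-           .=##+:   =##+:       
  14 +*-            .--:     :-:        
  18 +*-.                               
  22 ++-................................
  26 =+-................................
  30 =+=::::::::::::::::::::::::::::::::
  34 =+=:::::::-=++=:::-=++=:::-=++=::::
  38 +*+========*###+===*###+=-=*###+===
  42 ###********#%@%#***#%@%#***#%@%#**+
  46 %%%###%#%#%%%@%%###%%@%%####%%@%###
  50 %%%%%%%%%%%%%%@%%%%%%@%%%%%%@@@%%%%
  54 %%%%%@%%%%%%%%@%@%@%%@%%%%%%@@@%%%%
  58 %%%%%@%%@%%%%%%%%@@%%@@%%@%%%@@%%%@
  62 %%%%%%@%@%%%%%%%%@%@%@@%%@%%%@@@%%%
  66 %%%%%%@%@%%%%%%%%@%@%%@%%%%%%%@@%%%
  70 %%%%%%@%%%%%%%%%%%%@%%@@%%%%%%@@@%%
t 26.3 pos [0.4723 0.2441 0.1823] w 0.0005 F [ 0.6  0.4 -0.1] shift [0.053 0.305 0.361] turn [-0.001 -0.    -0.001]
```

The drum now stands at the four-dot field. Two more full presses.

Request:
play_rows([
  [0.03,0.15,0,0,0,0,0],
  [0.053,0.302,0.1,0,0,0,0],
  [0.053,0.302,0.3,0,0,0,0],
  [0.053,0.302,0.36,0,0,0,0],
  [0.053,0.302,0.36,0,0,0,0],
])

```text
time: 26.92
ee_pos: [0.4638, 0.3063, 0.1102]
eef_rot: [0.024, 1.0, -0.0, -0.001]
ft_force: [-1.3, -0.6, 0.7]
width: 0.0004
```

Request:
play_rows([
  [0,0,0.08,0,0,0,0],
  [0,0,0.12,0,0,0,0],
  [0,0,0.155,0,0,0,0],
  [0,0,0.163,0,0,0,0],
  [0,0,0.165,0,0,0,0],
])

```text
time: 27.55
ee_pos: [0.465, 0.3062, 0.0785]
eef_rot: [0.024, 1.0, -0.0, 0.0]
ft_force: [-0.1, -2.6, 8.1]
width: 0.0003
```

Request:
play_rows([
  [0,0,-0.06,0,0,0,0],
  [0,0,-0.2,0,0,0,0],
  [0,-0.1,-0.35,0,0,0,0],
  [-0.05,-0.25,-0.53,0,0,0,0],
  [-0.05,-0.3,-0.53,0,0,0,0],
])

```text
time: 28.18
ee_pos: [0.4733, 0.2449, 0.1864]
eef_rot: [0.025, 1.0, 0.0, 0.002]
ft_force: [0.5, 0.2, 0.4]
width: 0.0007
```

```bash
python3 -c "
from h import *
readdrum('d3'); plan(W((-.036,.077,.11)),np.pi+X0[2])"
```

```text
pointer px [350.6 266.1]
six [352.5 282.1] 0.67
sat rows -70..70 step10: [16, 13, 12, 13, 14, 5, 13, 17, 13, 21, 131, 57, 4, 0, 0]
 -70 ++-                               .
 -66 ++-. .............................:
 -62 ===::.::.:::::..::::::::::::::::::.
 -58 ==-:.:.:::..:::-++=:.::-=+=::..::::
 -54 ==-:::::::.::::+%%*-:.:+%@#-:::::::
 -50 ==-::::::::::::+##=:..:=*#=:.::...:
 -46 ==-:.:.:.::::::::::::...::..::::.:.
 -42 =+-:.::..:::::::--:..:.:--::.:::.:.
 -38 =+-:..:::::::::+%%*-:.:+%%*-:.::::.
 -34 ++-:.::.:..::::+##+:.::+##+:.:.:..:
 -30 ++-::.::.:.:::::::::::::::::..:..::
 -26 +*-::::::::::::::::::::::::::::::::
 -22 +*=================================
 -18 +*=--------------------------------
 -14 **-.               .               
 -10 **:   .   .-**=.  .-**=.  .-**=.   
  -6 **:       .+%%*:  .+%%*:  .+%%*: . 
  -2 **:  .    .:-=:. ..:--:.   .--:.   
   2 **:             . .                
   6 **:       .....-+*-.  .-*+-.       
  10 +*-.   . .    :*%%*: .:+%%*:       
  14 +*-.        . .-+*=. ..:++=.       
  18 +*-.            ...     ..         
  22 +*-................................
  26 +++--------------------------------
  30 =++++++=====+=+++==+++=+++==+==+=+=
  34 =+*++++++++++++++++*+*+++++++*+++++
  38 ++*+*+++++*####*+**####*++*####*+++
  42 *###******##%%%#*###%%%#***#%%%#***
  46 ##%########%%%@%####@@%%####%@%%%##
  50 %%%%%%%%%%%%%%%%%%%%%@%%%%%%%%%%%%%
  54 @%@@%%%%%%%%%%%%%%%%%@%%%%%%%%%%%@%
  58 @%@%%%%@%%%%%%%%%%%%%%%%%%%%%%%%%%%
  62 @%@%@%%@%%%%%@%%%%%%%%%%%%%%%%%%%%@
  66 %@%%@%%%%%%%%%%%%%%%%%%%%%%%%%%%%%@
  70 %%%@%%%%%%%%%%%%%%%%%%@%%%%%%%%%%%%
t 28.27 pos [0.4718 0.2447 0.1839] w 0.0003 F [-0.2 -0.1 -1.1] shift [0.05  0.302 0.369] turn [-0.001  0.    -0.001]
```

The drum is at the five-dot field, with yellow next, perhaps 3° short after the light 8 N press. Now a final full press.

Request:
play_rows([
  [0.03,0.15,0,0,0,0,0],
  [0.05,0.302,0.1,0,0,0,0],
  [0.05,0.302,0.3,0,0,0,0],
  [0.05,0.302,0.37,0,0,0,0],
  [0.05,0.302,0.37,0,0,0,0],
])

```text
time: 28.9
ee_pos: [0.4638, 0.3066, 0.1092]
eef_rot: [0.024, 1.0, -0.0, -0.001]
ft_force: [-0.5, -0.1, -0.0]
width: 0.0006
```

Request:
play_rows([
  [0,0,0.08,0,0,0,0],
  [0,0,0.12,0,0,0,0],
  [0,0,0.155,0,0,0,0],
  [0,0,0.163,0,0,0,0],
  [0,0,0.166,0,0,0,0],
])

```text
time: 29.52
ee_pos: [0.4653, 0.3068, 0.0782]
eef_rot: [0.024, 1.0, -0.0, 0.001]
ft_force: [-3.0, -5.7, 21.2]
width: 0.0006
```

The press hit its stop at 21 N. I'll rise and check everything.

Request:
play_rows([
  [0,0,-0.06,0,0,0,0],
  [0,0,-0.2,0,0,0,0],
  [0,-0.1,-0.35,0,0,0,0],
  [0.1,-0.25,-0.6,0,0,0,0],
  [0.1,-0.3,-0.7,0,0,0,0],
])

```text
time: 30.15
ee_pos: [0.4413, 0.247, 0.2187]
eef_rot: [0.024, 1.0, -0.001, 0.001]
ft_force: [-0.0, -0.7, 0.3]
width: 0.0003
```

```bash
python3 -c "
from h import *
readdrum('d4')
s=eyes.camera('scene');d=eyes.camera('side')
w=cv2.imread('pics/d4.png')
cv2.imwrite('pics/fin.png',np.vstack([np.hstack([w[100:400,120:520],cv2.resize(d['image'][150:330,110:350],(400,300))[...,::-1]]),np.hstack([s['image'][120:340,120:460][...,::-1],np.zeros((220,460,3),np.uint8)])]))"
```

```text
pointer px [340.6 282.9]
sat rows -70..70 step10: [16, 13, 12, 12, 14, 23, 122, -3, 0, -1, -1, -1, -1, -1, -1]
 -70 *+.                               .
 -66 ++:.           .           .     .:
 -62 ==-:..::....:::.:::.::::....:::..:.
 -58 ==-:.::::.:-=+-:.::-=+-:.:::=+=::.:
 -54 ==-:...::.:+%%*-:::+%%*-..:+%%*-:::
 -50 ==-:.:.:.::=#*+::.:=#*+:..:=**=::::
 -46 ==-:..:::::::::::::::::....::::.:::
 -42 ==-:...:.:::::::--:::.:::-::.::...:
 -38 ==-:.::.:.::.::+##+-:.:+##+:.::.:..
 -34 ++-:....:::::::+##+-:::+##+:.:.::::
 -30 =+-:..:.:.:::.::--::.:::::::.:.:...
 -26 ++=::::::::::::::::::::::::::::::::
 -22 +**++++++==========================
 -18 *#*++++++++++++++++++=+++++++++++++
 -14 **+=--==---=-==----====-----===----
 -10 **=---=--==+**+==-=+**+=--=+**+=---
  -6 ##*++++++++#%@#*+++#%%#*+++#%%#*+++
  -2 %%%%%%%%%%%%@%@%%%%%%@@%%%%%%%@%%%%
   2 %%%%%%%@%%%%%%%@%%%%%%@%@%@@@%@%%%%
   6 @%%%%%%@%%%%%%%%%%%%%%%%%%@@@%%%%%@
  10 %%@%%%@%%%%@%%@@%%%@%%%%@%@%%%@@@%%
  14 %%%%%%%@@%@@%%%%%@%@%%%%%%%%%%@%%@%
  18 @%%%%%%%@%%@%%%%%@@%%@%@@%%%@%@%%%%
  22 %@@%%@%%%%%%@%%%%%%%%%%%%%@%%%%%%%%
  26 %%%%%%@%@%%%%%%%%%%@%%@%%@@%%%@%%@%
  30 %%@%%@%%@%%%%@%@%%%%%%%%@@%@%%@%%@%
  34 %%@@%%%%%%%%%@%%@%@@@%%@@%%@%%%%%%%
  38 @%%%@%@%%%@@%%%%%%@%@%@%%%%@%%%%%%@
  42 @%%%@%@@%%%%%%%%%%%%@%@@%%%@%%%%%%@
  46 %%%%@%@%@%%%%%%%%%%%%@%@@%%@@%%%%%@
  50 %%%%@%%%%%%%%%%%%%%%%@%@@%%%@%@%%%%
  54 %%%%%%%%%%%%%%%%%%%%%%@@%@%%@@@@%%%
  58 %%%%%%%%%%%%%%%%%%%%%%@@%@%%%@@@%%%
  62 %%%%%%%%%%%%%%%%%%%%%%%@%%%%%@@@%%@
  66 %%%%%%%%%%%%%%%%%%%%%%%@@%@%%@@@@%%
  70 %%%%%@%%%%%%%%%%%%%%%%%@%@@%%%@%%%%
```

View pics/fin.png

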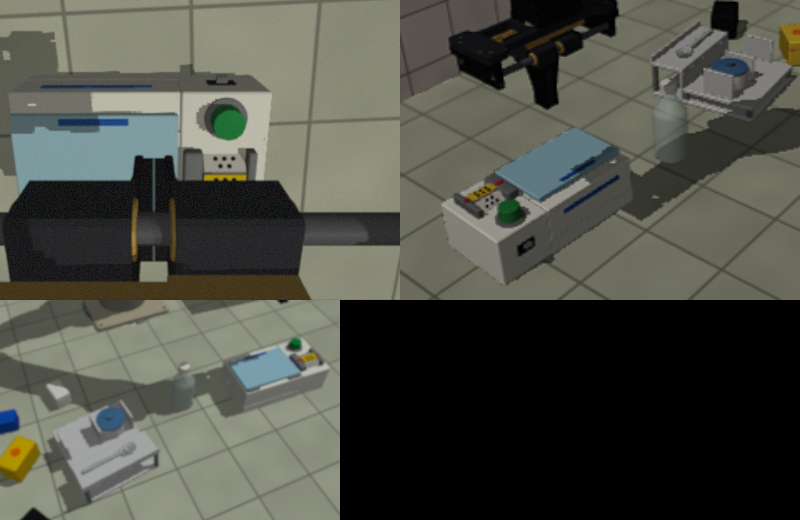

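The lid is shut, the button is up, and the yellow field is at the pointers. The five-dot field sits at about −46°, the same place its predecessor had after the exact first press. The bottle, ramekin and spoon are unmoved. Handing in.

```bash
python3 -c "
from h import *
print(r.read_state()['time'],job.close_job())"
```

```text
the job is handed in; nothing more can be done
30.35 None
```

The job is done and handed in at 30.4 s. The box is upright in the chamber, the lid is shut and the six-dot field is at the pointers, with the button up.

**What I did:**
- Gripped the yellow box across its 38 mm width and lifted it out of the right-hand bay.
- Set it upright on the open ledge and took it again by its 60 mm ends. I then lowered it onto the chamber floor until it touched and released it upright, about 4 mm off the middle.
- Pushed the lid past upright so it fell shut.
- Pressed the button five times.

**Last checks:**
- **Lid:** its outline matched the shut position in both fixed cameras (overlap 0.85 and 0.91), and the final picture shows it shut.
- **Drum:** the final picture shows the yellow field at the red pointers. The fingers partly hid that field, so I judged its centring from the five-dot field beside it. That sat at about −46°, within a degree or so of exact.
- **Bystanders:** the bottle, ramekin and spoon stand where they were; I judged this by eye from the final picture.

**Off-nominal readings:**
- **Presses:** the second and fourth were light (5 N and 8 N) and may have stopped just short. The drum still landed on the expected fields when read after presses 1, 3, 4 and 5.
- **Forces:** the highest vertical forces I read were about 38 N at the fingertips on the first press and 23 N while setting the box down.

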